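Reload the grain analyser and start a run

TASK

Start a run on the grain analyser: press its black release button so that the lid springs open, take out every grey spent cell with a black fin and set it flat on the white sheet, and lay every fresh orange-finned cell that is on the bench flat in a pocket of its own, fully down. Then shut the lid until it latches and press the blue, then the yellow, then the green key, one at a time; press none of them while the lid is open, and never the red key. Leave the beaker and the jar where they are.

Things in the scene. Friction and masses are not known exactly. Their poses are not given: they have to be found in the camera images.
- analyser: The grain analyser, fixed: a blue base 206 x 224 x 34 mm. Origin: on the bench, under the middle pocket; +x runs from its front deck to its rear hinge (away from the robot), y along its width, z up. White front deck (x -130 to -46 mm, top at z 34 mm): in a row at x = -105 mm the black release button (y = 0) and four coloured keys (y = -84, -42, 42, 84 mm, order varies).
- lid (a joint): Angle of the blue clamshell lid, rad: 0 shut, 1.65 at its stop (just past upright). A cap 124 mm (hinge to front) x 216 x 46 mm. A spring (0.35 N m shut, 0.14 open; lid 0.25 kg) throws it open and keeps it so. To shut: push its outer face forward and down from behind, then press down on its top near the front edge, about 10 N, until the latch snaps in; latched it reads below 0.02.
- lid_edge (a point): Middle of the front upper edge of the lid's outer face: with the lid shut 124 mm in front of the hinge and 46 mm above it (82 mm above the bench); with the lid open it stands about 156 mm above the bench and 56 mm behind the hinge. The hinge axis runs along the analyser's y, at x = 64 and z = 36 mm of the analyser.
- release (a joint): Travel of the release button, m: 0 up, 0.006 fully down; springs back. It draws the latch, which frees the lid at about 0.005; 5 to 7 N presses it fully down. It dips by itself while the lid is pressed shut over the latch and comes up once latched.
- release_top (a point): Middle of the top of the release button: black, round, 32 mm across in a steel collar 48 mm across; 52 mm above the bench when up; pressed straight down. Behind it, 20 to 32 mm towards the lid, stands a white latch housing 50 mm wide, top 64 mm above the bench.
- pocket (a point): Centre of the floor of the analyser's middle pocket, 20 mm above the bench. There are three such pockets in a row, the other two centred 66 mm either way along the analyser's y. Each is open above, 92 mm along the analyser's x and 50 mm along its y, 14 mm deep (rims 34 mm above the bench).
- key_blue_top (a point): The blue key: a round push key 24 mm across in a black collar (40 mm across, 12 mm tall) on the analyser's front deck. This point is the middle of its top face, 52 mm above the bench when up.
- key_blue (a joint): Travel of the blue key, m: 0 up, 0.006 fully down; springs back. About 1.5 N starts it and 5 N holds it fully down; it counts as pressed beyond 0.004.
- key_yellow_top (a point): The yellow key: a round push key 24 mm across in a black collar (40 mm across, 12 mm tall) on the analyser's front deck. This point is the middle of its top face, 52 mm above the bench when up.
- key_yellow (a joint): Travel of the yellow key, m: 0 up, 0.006 fully down; springs back. About 1.5 N starts it and 5 N holds it fully down; it counts as pressed beyond 0.004.
- key_green_top (a point): The green key: a round push key 24 mm across in a black collar (40 mm across, 12 mm tall) on the analyser's front deck. This point is the middle of its top face, 52 mm above the bench when up.
- key_green (a joint): Travel of the green key, m: 0 up, 0.006 fully down; springs back. About 1.5 N starts it and 5 N holds it fully down; it counts as pressed beyond 0.004.
- key_red_top (a point): The red key: a round push key 24 mm across in a black collar (40 mm across, 12 mm tall) on the analyser's front deck. This point is the middle of its top face, 52 mm above the bench when up.
- key_red (a joint): Travel of the red key, m: 0 up, 0.006 fully down; springs back. About 1.5 N starts it and 5 N holds it fully down; it counts as pressed beyond 0.004.
- cell0: A fresh sample cell, loose, rigid: white body 80 x 44 x 20 mm (x, y, z of its frame); on its top, in the middle, an upright orange grip fin 50 mm long (x), 14 mm thick (y), 26 mm tall (46 mm over all). 110 to 225 g. Origin: centre of the underside; z up. Fresh cells are alike; one of the three may be absent. It lies in a pocket with its long side along the analyser's x.
- cell1: A fresh sample cell, loose, rigid: white body 80 x 44 x 20 mm (x, y, z of its frame); on its top, in the middle, an upright orange grip fin 50 mm long (x), 14 mm thick (y), 26 mm tall (46 mm over all). 110 to 225 g. Origin: centre of the underside; z up. Fresh cells are alike; one of the three may be absent. It lies in a pocket with its long side along the analyser's x.
- cell2: A fresh sample cell, loose, rigid: white body 80 x 44 x 20 mm (x, y, z of its frame); on its top, in the middle, an upright orange grip fin 50 mm long (x), 14 mm thick (y), 26 mm tall (46 mm over all). 110 to 225 g. Origin: centre of the underside; z up. Fresh cells are alike; one of the three may be absent. It lies in a pocket with its long side along the analyser's x.
- old0: A spent cell, loose: same shape, size and mass as the fresh cells (80 x 44 x 20 mm body, fin 50 x 14 x 26 mm along x on top), but with a grey body and a black fin. Each starts in a pocket of its own under the shut lid; one of the three may be absent. Origin: centre of the underside; z up.
- old1: A spent cell, loose: same shape, size and mass as the fresh cells (80 x 44 x 20 mm body, fin 50 x 14 x 26 mm along x on top), but with a grey body and a black fin. Each starts in a pocket of its own under the shut lid; one of the three may be absent. Origin: centre of the underside; z up.
- old2: A spent cell, loose: same shape, size and mass as the fresh cells (80 x 44 x 20 mm body, fin 50 x 14 x 26 mm along x on top), but with a grey body and a black fin. Each starts in a pocket of its own under the shut lid; one of the three may be absent. Origin: centre of the underside; z up.
- in_sheet: Thin green sheet lying flat on the bench (200 x 210 mm, no noticeable thickness), to one side of the analyser: the fresh cells start on it. Origin: its centre, at bench height.
- out_sheet: Thin white paper-coloured sheet lying flat on the bench (200 mm along its x, 210 mm along its y, no noticeable thickness), on the other side of the analyser: the spent cells go on it, side by side. Origin: its centre, at bench height.
- beaker: Bystander: glass beaker 70 mm across, 90 mm tall, standing behind and to one side of the analyser. Origin: centre of the underside.
- jar: Bystander: jar with a red cap, 64 mm across, 100 mm tall, standing behind and to one side of the analyser. Origin: centre of the underside.
There are look-alikes about, which are no part of the job. Leave any purple or turquoise look-alike of the cell0 alone.

How it is judged (in metres and radians):
On the way, in this order (a step that is already met when the one before it is completed fails the run):
1. the lid has sprung open to its stop (value of joint lid above 1.5 rad), for 0.2 s.
2. with the lid open, every spent cell lies on the white sheet and every fresh cell lies in a pocket (value of joint lid above 1.2 rad and x of old0 in the frame of out_sheet between -0.08 and 0.08 m and y of old0 in the frame of out_sheet between -0.085 and 0.085 m and height (world z) of each of old0, old1, old2 below 0.008 m and angle between each of old0, old1, old2, cell0, cell1, cell2's own z axis and vertical below 0.1 rad and x of old1 in the frame of out_sheet between -0.08 and 0.08 m and y of old1 in the frame of out_sheet between -0.085 and 0.085 m and x of old2 in the frame of out_sheet between -0.08 and 0.08 m and y of old2 in the frame of out_sheet between -0.085 and 0.085 m and x of cell0 in the frame of analyser between -0.012 and 0.012 m and z of cell0 in the frame of analyser between 0.015 and 0.025 m and (y of cell0 in the frame of analyser between -0.076 and -0.056 m or y of cell0 in the frame of analyser between -0.01 and 0.01 m or y of cell0 in the frame of analyser between 0.056 and 0.076 m) and x of cell1 in the frame of analyser between -0.012 and 0.012 m and z of cell1 in the frame of analyser between 0.015 and 0.025 m and (y of cell1 in the frame of analyser between -0.076 and -0.056 m or y of cell1 in the frame of analyser between -0.01 and 0.01 m or y of cell1 in the frame of analyser between 0.056 and 0.076 m) and x of cell2 in the frame of analyser between -0.012 and 0.012 m and z of cell2 in the frame of analyser between 0.015 and 0.025 m and (y of cell2 in the frame of analyser between -0.076 and -0.056 m or y of cell2 in the frame of analyser between -0.01 and 0.01 m or y of cell2 in the frame of analyser between 0.056 and 0.076 m)), for 0.2 s.
3. the lid is shut and latched (release button up) (value of joint lid below 0.05 rad and value of joint release below 0.0015 m), for 0.3 s.
4. the blue key is pressed down, alone, with the lid shut (value of joint key_blue above 0.004 m and value of joint lid below 0.05 rad and value of joint each of key_yellow, key_green, key_red below 0.0015 m), for 0.05 s.
5. the yellow key is pressed down, alone, with the lid shut (value of joint key_yellow above 0.004 m and value of joint lid below 0.05 rad and value of joint each of key_blue, key_green, key_red below 0.0015 m), for 0.05 s.
6. the green key is pressed down, alone, with the lid shut (value of joint key_green above 0.004 m and value of joint lid below 0.05 rad and value of joint each of key_blue, key_yellow, key_red below 0.0015 m), for 0.05 s.
At the end, for the whole second after the job is handed in: Lid latched shut (below 0.05 rad, release up), keys up; each fresh cell flat in its own pocket (within 12 mm along, 10 mm across, 5 mm of the floor); spent cells flat on the white sheet (centres within 80 mm in x, 85 mm in y of its middle); all at rest (all of step 3 and value of joint each of key_blue, key_yellow, key_green, key_red below 0.0015 m and x of old0 in the frame of out_sheet between -0.08 and 0.08 m and y of old0 in the frame of out_sheet between -0.085 and 0.085 m and height (world z) of each of old0, old1, old2 below 0.008 m and angle between each of old0, old1, old2, cell0, cell1, cell2's own z axis and vertical below 0.1 rad and x of old1 in the frame of out_sheet between -0.08 and 0.08 m and y of old1 in the frame of out_sheet between -0.085 and 0.085 m and x of old2 in the frame of out_sheet between -0.08 and 0.08 m and y of old2 in the frame of out_sheet between -0.085 and 0.085 m and x of cell0 in the frame of analyser between -0.012 and 0.012 m and z of cell0 in the frame of analyser between 0.015 and 0.025 m and (y of cell0 in the frame of analyser between -0.076 and -0.056 m or y of cell0 in the frame of analyser between -0.01 and 0.01 m or y of cell0 in the frame of analyser between 0.056 and 0.076 m) and x of cell1 in the frame of analyser between -0.012 and 0.012 m and z of cell1 in the frame of analyser between 0.015 and 0.025 m and (y of cell1 in the frame of analyser between -0.076 and -0.056 m or y of cell1 in the frame of analyser between -0.01 and 0.01 m or y of cell1 in the frame of analyser between 0.056 and 0.076 m) and x of cell2 in the frame of analyser between -0.012 and 0.012 m and z of cell2 in the frame of analyser between 0.015 and 0.025 m and (y of cell2 in the frame of analyser between -0.076 and -0.056 m or y of cell2 in the frame of analyser between -0.01 and 0.01 m or y of cell2 in the frame of analyser between 0.056 and 0.076 m) and linear speed of each of cell0, cell1, cell2, old0, old1, old2 below 0.02 m/s); the robot touches nothing.
It fails at once if the red key is pressed (value of joint key_red above 0.003 m).
It fails at once if a key is pressed while the lid is open (value of joint lid above 0.15 rad and value of joint any of key_blue, key_yellow, key_green above 0.004 m).
It fails at once if the beaker is moved (distance of beaker from where it was at the start of the episode above 0.03 m).
It fails at once if the jar is moved (distance of jar from where it was at the start of the episode above 0.03 m).
Of old0, old1, old2 only 2 to 3 are there at a start; the rules pass over those that are not, and their reading is None.
Of cell0, cell1, cell2 only 2 to 3 are there at a start; the rules pass over those that are not, and their reading is None.
At some moment in a run one of cell0, cell1, cell2 may be knocked a few centimetres aside while the robot is not near it.
Once in a run the grip may slacken for a moment while it holds something.
It also fails if it takes over 210 s, if anything falls off the work surface, if the arm or the gripper's body presses on something with over 40 N, if the wrist force passes 120 N, or if a joint passes its speed limit or range.

ROBOT

A 6-joint arm with a two-finger parallel gripper is mounted at the origin on the work surface. World frame = base frame: x ahead of the robot, y to its left, z up, the work surface at z = 0. Lengths are in mm, angles in rad, forces in N, time in s.
With the tool pointing down it reaches from about 350 to 775 mm from the base axis. Payload 7.3 kg.
Tool frame: the origin (TCP) lies midway between the tips of the shut fingers; the grasp point (between the pads) lies 19 mm behind it; z points along the fingers, y is the direction in which the jaws open and shut (so a half turn about z gives the same grasp; the last joint's range is limited). The gripper opens to 92 mm and grips with 3 to 60 N. Pads are 19 mm wide; open, the fingers measure 130 mm over their backs; the gripper's body (75 mm by 190 mm) begins 47 mm behind the grasp point.
Start: joints at [-1.355, 0.342, 1.524, -0, 1.275, -0.146], TCP at [185.851, -491.024, 226.741] pointing down, gripper open.
Joint ranges: [-2.53, 2.53], [-0.77, 2.02], [0.04, 2.7], [-1, 4.14], [0.28, 2.66], [-3.11, 3.11]. Speed limits (rad/s): [2.57, 2.57, 3.14, 3.14, 3.14, 3.14].

INTERFACE

Orientations are given as [roll, pitch, yaw] about the fixed x, y, z axes, in that order (R = Rz(yaw) Ry(pitch) Rx(roll)).
In Python, from plant import sensors, imaging, ticket gives the robot as it stands. The module is installed in compiled form; this text tells all that it offers.
- The arm moves only by the tool arm_command, never from a script. Its argument "increments" is one flat list of numbers, 5 for each row, row after row: the closure, from 0 (fully open) to 1 (shut), then the shift along the tool's x, y, z in mm, then the turn about the tool's z in degrees. In form: [hand, dx, dy, dz, spin, hand, dx, dy, dz, spin, ...]. A call has 1 to 20 rows; each row is the pose to reach, as a shift and turn from the pose commanded when the call began, along the tool's axes at that moment; what a row does not reach only later rows make up. A row lasts 1/8 s, in which the tool goes at most 62.5 mm and 10.7 degrees, less where a joint would pass 70% of its speed; a pose out of reach is approached as far as the arm can. A call with a gripper value outside its range is refused whole. The fingers move at their own pace and stop on an object; the grip force is fixed at half the most. Time passes only in rows, so rows that repeat a pose let the fingers close. It gives the time, the measured TCP pose, the force and the opening at its end, in the units of the state.
- sensors.get_obs(): the state, without advancing time (a new reading comes with each control period).
- imaging.capture(name): name is "scene" or "top"; returns the picture (400x640x3 uint8, blue, green, red); there is no depth.
- imaging.calibration(name): a dict with "fx", "fy", "cx", "cy" (pixels), "world_to_cam" (4x4, takes a point from world to camera coordinates). Camera axes: x right, y down, z forward; pixel columns grow to the right and rows downward; lengths in mm; the calibration is good to about 2 mm. A picture is of the moment at which its call begins. calibration takes no time and is no camera call.
- ticket.close_job(): hands the job in, once; it reports no verdict.
The state is a dict: "time": time; "joint_positions": joint angles; "dq": joint speeds; "tau": joint torques, N m; "tool_pos": TCP position; "tcp_rot": TCP orientation; "contact_force": force on the tool from outside, world axes, zero at the start; "moment": the same for the moment, N m; "grip_width": finger opening in mm.
Only numpy, scipy, OpenCV 4.12 (cv2) and the standard library are available. Lean on these libraries where they do the work, as an engineer would, in place of code of your own. Each camera call takes 0.05 s, during which the arm holds its last target. There are 200 camera calls.

## Working session

There is one attempt and no reset: what is moved stays moved. The work goes in short steps, Python scripts to look and compute and a tool call to move; the robot and the scene stay as the last step left them, time stands still between calls to the robot, and variables do not carry over. Pictures are saved under pics/ and viewed, about 12 in all and at most 16, crops included, and the job is handed in when it is done.

Besides the shell and the picture viewer there is one more tool, called after "Call:" as name(argument=value, ...) on one line, values as JSON. arm_command: Moves the arm, as the interface text tells. Its arguments: {"type":"object","properties":{"increments":{"type":"array","items":{"type":"number"}}},"required":["increments"]}

```bash
mkdir -p pics
cat > h.py <<'E'
import numpy as np,cv2
from plant import sensors,imaging,ticket
def cap(n):
    return imaging.capture(n)
def ray(n,u,v,z):
    c=imaging.calibration(n);T=np.array(c["world_to_cam"]);R=T[:3,:3];o=-R.T@T[:3,3]
    d=R.T@np.array([(u-c["cx"])/c["fx"],(v-c["cy"])/c["fy"],1]);return o+d*(z-o[2])/d[2]
def proj(n,p):
    c=imaging.calibration(n);T=np.array(c["world_to_cam"]);q=T[:3,:3]@np.array(p)+T[:3,3]
    return c["fx"]*q[0]/q[2]+c["cx"],c["fy"]*q[1]/q[2]+c["cy"]
def st():
    o=sensors.get_obs();print({k:np.round(o[k],3) for k in("time","tool_pos","tcp_rot","contact_force","grip_width","joint_positions")})
E
python3 - <<'E'
from h import *
for n in("scene","top"):
    cv2.imwrite(f"pics/{n}0.png",cap(n)); c=imaging.calibration(n);T=np.array(c["world_to_cam"]);print(n,-T[:3,:3].T@T[:3,3],T[2,:3],c["fx"])
st()
E
```

```text
scene [ 951.78313736  252.81004154 1079.28673907] [-0.42199476 -0.29385297 -0.85765427] 422.40840212328334
top [ 333.79371513  -98.82042081 1258.26174374] [ 1.26152309e-01 -9.24098682e-04 -9.92010454e-01] 445.7622029281017
{'time': np.float64(0.1), 'tool_pos': array([ 185.766, -490.685,  226.123]), 'tcp_rot': array([-3.14 , -0.   ,  0.362]), 'contact_force': array([-0.877, -0.47 , -0.306]), 'grip_width': np.float64(91.605), 'joint_positions': array([-1.355,  0.343,  1.525, -0.   ,  1.275, -0.146])}
```

View pics/scene0.png

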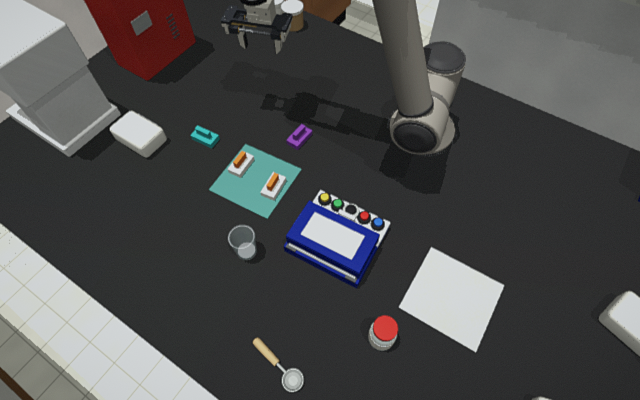

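View pics/top0.png

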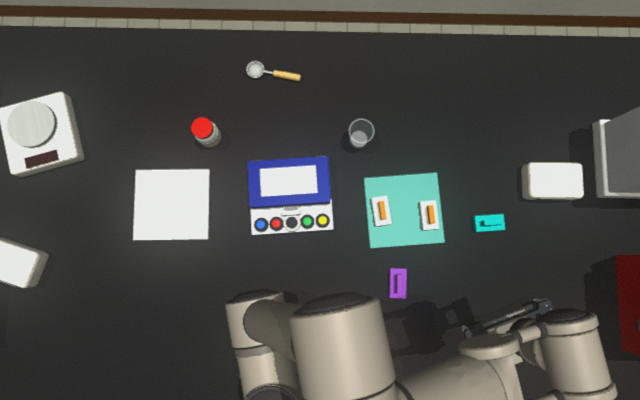

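The scene shows the blue lid shut with two fresh cells on the green sheet. In the top view, the keys run blue (261,224), red (276,224), release (292,223), green (307,221), yellow (323,220). The white sheet is at (172,204) and the cell fins are at (382,210) and (431,215).

```bash
cat >> h.py <<'E'
def blob(n,img,m,z,lo=15,box=None,mx=1e9):
    out=[];k,l,s,c=cv2.connectedComponentsWithStats(m.astype(np.uint8))
    for i in range(1,k):
        if not lo<=s[i,4]<=mx: continue
        if box and not(box[0]<c[i][0]<box[2] and box[1]<c[i][1]<box[3]): continue
        pts=cv2.findContours((l==i).astype(np.uint8),0,1)[0][0]
        W=np.array([ray(n,*p[0],z)[:2] for p in pts],np.float32)
        r=cv2.minAreaRect(W);
        out.append((np.round(c[i],1),int(s[i,4]),np.round(ray(n,*c[i],z)[:2],1),"rect",np.round(r[0],1),np.round(r[1],1),round(r[2],1)))
    return out
def hsv(img):
    h=cv2.cvtColor(img,cv2.COLOR_BGR2HSV).astype(int);return h[...,0],h[...,1],h[...,2]
E
python3 - <<'E'
from h import *
for n,kb,ob in(("top",(250,210,335,235),(360,170,445,250)),("scene",(310,185,395,240),(205,140,305,220))):
    im=cv2.imread(f"pics/{n}0.png");h,s,v=hsv(im);print(n)
    for nm,m in(("blue",(h>100)&(h<112)&(s>120)&(v>120)),("yellow",(h>22)&(h<34)&(s>140)&(v>120)),("green",(h>45)&(h<75)&(s>120)&(v>80)),("red",((h<6)|(h>174))&(s>140)&(v>120))):
        print(nm,*blob(n,im,m,52,10,kb),sep="\n ")
    print("fin",*blob(n,im,(h>6)&(h<22)&(s>150)&(v>100),46,10,ob),sep="\n ")
    print("greensheet",*blob(n,im,(h>75)&(h<92)&(s>80),0,1500),sep="\n ")
    print("white",*blob(n,im,(s<40)&(v>185),0,1500,(120,150,520,350)),sep="\n ")
    print("lid",*blob(n,im,(h>112)&(h<125)&(s>150),82,500),sep="\n ")
    print("cap",*blob(n,im,((h<6)|(h>174))&(s>140)&(v>120),100,150),sep="\n ")
E
```

```text
top
blue
 (array([260.1, 224. ]), 65, array([413.9,  66.4]), 'rect', array([413.9,  66.7]), array([21.7, 21.8]), 1.0)
yellow
 (array([322.2, 220. ]), 65, array([ 427.8, -101.4]), 'rect', array([ 427.8, -100.9]), array([21.7, 21.7]), 1.0)
green
 (array([306.8, 220.9]), 64, array([424.5, -59.9]), 'rect', array([424.3, -60.3]), array([21.7, 21.7]), 1.0)
red
 (array([275.8, 223. ]), 64, array([417.3,  24.1]), 'rect', array([417.4,  23.5]), array([21.7, 21.8]), 1.0)
fin
 (array([381.9, 209.7]), 82, array([ 459.3, -264.2]), 'rect', array([ 459.6, -264.2]), array([46.9, 12.6]), 9.5)
 (array([430.8, 213.9]), 87, array([ 450.2, -397.6]), 'rect', array([ 450.1, -397.6]), array([44.7, 13.9]), 5.5)
greensheet
 (array([403.2, 209.2]), 4291, array([ 466.8, -330.9]), 'rect', array([ 466.1, -331.8]), array([203.3, 213.8]), 5.5)
white
 (array([288. , 180.6]), 1542, array([542.9,  -1.7]), 'rect', array([543.2,  -1.9]), array([ 79.6, 161.2]), 4.9)
 (array([171. , 204.3]), 5164, array([468.7, 328.2]), 'rect', array([470.1, 328.2]), array([199. , 210.3]), 2.1)
lid
 (array([288.9, 182.2]), 1894, array([52
[... 678 characters left out ...]
 159.2]), 103, array([ 458. , -392.3]), 'rect', array([ 457.9, -392.6]), array([56. , 23.2]), 6.8)
 (array([272.2, 181.4]), 87, array([ 467.1, -260.1]), 'rect', array([ 466.2, -259.4]), array([56.5, 18.7]), 9.3)
greensheet
 (array([254.7, 181.8]), 2924, array([ 476.7, -326.5]), 'rect', array([ 466.6, -332.3]), array([204.3, 213.9]), 5.3)
white
 (array([452.3, 298.2]), 5965, array([476.2, 332. ]), 'rect', array([471.2, 328.2]), array([199.3, 209.7]), 1.8)
lid
 (array([332.5, 245.7]), 2754, array([556.6,   9.6]), 'rect', array([ 5.481e+02, -3.000e-01]), array([162.5, 228.1]), 4.9)
cap
 (array([385.1, 327.6]), 491, array([668.8, 226.8]), 'rect', array([668.5, 226.3]), array([54.3, 55.2]), 77.1)
```

Call:
arm_command(increments=[1,387,-359,106,16,1,387,-359,106,16,1,387,-359,106,16,1,387,-359,106,16,1,387,-359,106,16,1,387,-359,106,16,1,387,-359,106,16,1,387,-359,106,16,1,387,-359,106,16,1,387,-359,106,16,1,387,-359,106,16,1,387,-359,106,16,1,387,-359,106,16,1,387,-359,106,16])

```text
time: 1.85
tool_pos: [420.7, -18.9, 120.9]
tcp_rot: [3.141, -0.0, 0.081]
contact_force: [0.5, 0.5, -0.7]
grip_width: 0.4
```

```bash
cat >> h.py <<'E'
O=np.array([525.8,-9.0]);TH=0.083;C,S=np.cos(TH),np.sin(TH)
def toA(p): d=np.array(p[:2])-O; return np.round([C*d[0]+S*d[1],-S*d[0]+C*d[1]],1)
def where():
    o=sensors.get_obs();p=np.array(o["tool_pos"]);print("t",round(o["time"],2),"A",toA(p),"z",round(p[2],1),"yawerr deg",round(np.degrees(o["tcp_rot"][2]-TH),2),"F",np.round(o["contact_force"],1),"grip",round(o["grip_width"],1))
E
python3 -c "
from h import *
where();st()"
```

```text
t 1.85 A [-105.6   -1.1] z 120.9 yawerr deg -0.1 F [ 0.5  0.5 -0.7] grip 0.4
{'time': np.float64(1.85), 'tool_pos': array([420.692, -18.856, 120.866]), 'tcp_rot': array([ 3.141, -0.   ,  0.081]), 'contact_force': array([ 0.461,  0.514, -0.741]), 'grip_width': np.float64(0.437), 'joint_positions': array([-0.227,  0.286,  1.945, -0.   ,  0.91 ,  1.262])}
```

Call:
arm_command(increments=[1,0,-1,50,0,1,0,-1,64,0,1,0,-1,70,0,1,0,-1,73,0,1,0,-1,75,0,1,0,-1,76,0,1,0,-1,76,0])

```text
time: 2.72
tool_pos: [419.9, -17.3, 49.2]
tcp_rot: [3.141, -0.001, 0.083]
contact_force: [-19.5, 3.1, 63.0]
grip_width: 0.3
```

Call:
arm_command(increments=[1,0,0,-20,0,1,0,0,-76,0,0,0,0,-150,0,0,0,0,-150,0,0,-30,-120,-150,0,0,-30,-250,-150,0,0,-30,-250,-150,0,0,-30,-250,-150,0,0,-30,-250,-150,0,0,-30,-250,-150,0,0,-30,-250,-150,0,0,-30,-250,-150,0])

```text
time: 4.22
tool_pos: [370.6, 228.2, 194.7]
tcp_rot: [3.141, -0.0, 0.08]
contact_force: [0.3, 0.6, 0.1]
grip_width: 91.1
```

Run:
```python
from h import *
where()
a=cap("top");b=cap("scene");cv2.imwrite("pics/t1.png",a);cv2.imwrite("pics/s1.png",b)
cv2.imwrite("pics/v1.png",np.vstack([cv2.resize(a[100:260,110:450],(800,376)),cv2.resize(b[130:380,190:530],(304,224))]) if 0 else cv2.resize(a[100:260,110:450],(800,376)))
```

```text
t 4.22 A [-135.   249.2] z 194.7 yawerr deg -0.17 F [0.3 0.6 0.1] grip 91.1
```

View pics/v1.png

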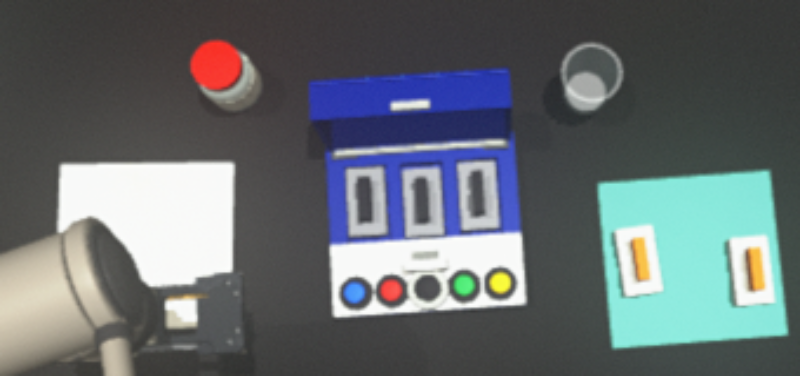

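Lid is open with three spent cells: black fins at crop (364,199), (421,200), (478,194). The press took 63 N, so I'll be gentler with the keys.

Run:
```python
from h import *
im=cv2.imread("pics/t1.png");h,s,v=hsv(im)
for r in blob("top",im,(v<75)&(s<120),66,20,(252,165,328,203),200): print(r, toA(r[2]),toA(r[4]))
for r in blob("top",im,(h>6)&(h<22)&(s>150)&(v>100),46,10,(360,170,445,250)): print("fin",r,toA(r[2]))
for r in blob("top",im,(s<60)&(v>140),20,40,(365,170,445,250)): print("body",r,toA(r[4]))
b=cv2.imread("pics/s1.png");h,s,v=hsv(b)
for r in blob("scene",b,(h>6)&(h<22)&(s>150)&(v>100),46,10,(205,140,305,220)): print("finS",r,toA(r[2]))
```

```text
fin (array([381.8, 209.9]), 77, array([ 458.8, -263.9]), 'rect', array([ 458.7, -263.9]), array([45.3, 12.1]), 8.7) [ -87.9 -248.5]
fin (array([430.7, 213.9]), 83, array([ 450.2, -397.5]), 'rect', array([ 450.1, -397.4]), array([44.8, 13.2]), 6.3) [-107.5 -380.9]
body (array([380.7, 210.6]), 394, array([ 459.4, -264.4]), 'rect', array([ 460.4, -264.9]), array([82. , 48.2]), 8.9) [ -86.4 -249.6]
body (array([428.6, 214.8]), 376, array([ 450.2, -398. ]), 'rect', array([ 450.9, -399.3]), array([82.1, 48. ]), 6.3) [-107.  -382.7]
finS (array([239.4, 159.2]), 102, array([ 458.2, -392.4]), 'rect', array([ 457.9, -392.6]), array([56. , 23.2]), 6.8) [ -99.2 -376.5]
finS (array([272.2, 181.4]), 88, array([ 467.3, -259.9]), 'rect', array([ 466.2, -259.4]), array([56.5, 18.7]), 9.3) [ -79.1 -245.2]
```

Run:
```python
from h import *
im=cv2.imread("pics/t1.png");h,s,v=hsv(im);print(v[185,255:325:1])
for r in blob("top",im,(v<62)&(s<110),62,10,(252,165,328,203),300): print(r, toA(r[2]),toA(r[4]))
for u,vv in((264.7,184.6),(289,185),(313.1,182.5)): print(toA(ray("top",u,vv,62)))
where()
```

```text
[190 168 163 195 202 201 166 100  78  80  80  74  88 144 182 190 201 203
 167 126 168 196 199 197 196 172 162 192 206 206 178 116  84  81  82  81
  86 146 182 184 196 206 175 139 176 202 202 200 199 168 168 206 208 177
 133 116  91  85  82  82 112 161 187 188 199 207 171 147 188 204]
[ 0.1 65.6]
[-5.3 -0.2]
[ -2.6 -65.9]
t 4.33 A [-135.   249.6] z 194.7 yawerr deg -0.14 F [1.1 0.4 0.5] grip 91.7
```

Call:
arm_command(increments=[0.46,135,183,65,0,0.46,135,183,65,0,0.46,135,183,65,0,0.46,135,183,65,0,0.46,135,183,65,0,0.46,135,183,65,0,0.46,135,183,120,0,0.46,135,183,140,0,0.46,135,183,149,0,0.46,135,183,149,0])

```text
time: 5.58
tool_pos: [519.7, 58.8, 46.2]
tcp_rot: [3.141, -0.0, 0.084]
contact_force: [-0.3, -0.0, -0.2]
grip_width: 49.4
```

Call:
arm_command(increments=[1,0,0,0,0,1,0,0,0,0,1,0,0,0,0,1,0,0,0,0,1,0,0,0,0])

```text
time: 6.2
tool_pos: [519.9, 58.0, 45.9]
tcp_rot: [3.141, -0.0, 0.082]
contact_force: [-0.6, -1.2, 1.9]
grip_width: 13.8
```

```bash
python3 -c "
from h import *
where()"
```

```text
t 6.2 A [-0.3 67.3] z 45.9 yawerr deg -0.03 F [-0.6 -1.2  1.9] grip 13.8
```

Call:
arm_command(increments=[1,0,0,-25,0,1,0,0,-65,0,1,0,-30,-70,0,1,-5,-75,-70,0,1,-10,-120,-70,0,1,-15,-165,-70,0,1,-20,-210,-70,0,1,-27,-255,-70,0,1,-27,-300,-70,0,1,-27,-334,-70,0,1,-27,-334,-70,0,1,-27,-334,-70,0])

```text
time: 7.7
tool_pos: [465.0, 388.1, 115.1]
tcp_rot: [3.141, 0.001, 0.083]
contact_force: [0.1, -1.7, -1.6]
grip_width: 14.0
```

Call:
arm_command(increments=[1,0,0,45,0,1,0,0,75,0,1,0,0,87,0,1,0,0,90,0,1,0,0,90,0])

```text
time: 8.32
tool_pos: [466.1, 388.9, 26.8]
tcp_rot: [-3.141, -0.002, 0.082]
contact_force: [1.6, -0.2, -0.1]
grip_width: 13.8
```

Run:
```python
from h import *
where();a=cap("scene");cv2.imwrite("pics/v2.png",cv2.resize(a[170:370,280:540],(780,600)))
```

```text
t 8.32 A [-26.5 401.5] z 26.8 yawerr deg -0.05 F [ 1.6 -0.2 -0.1] grip 13.8
```

View pics/v2.png

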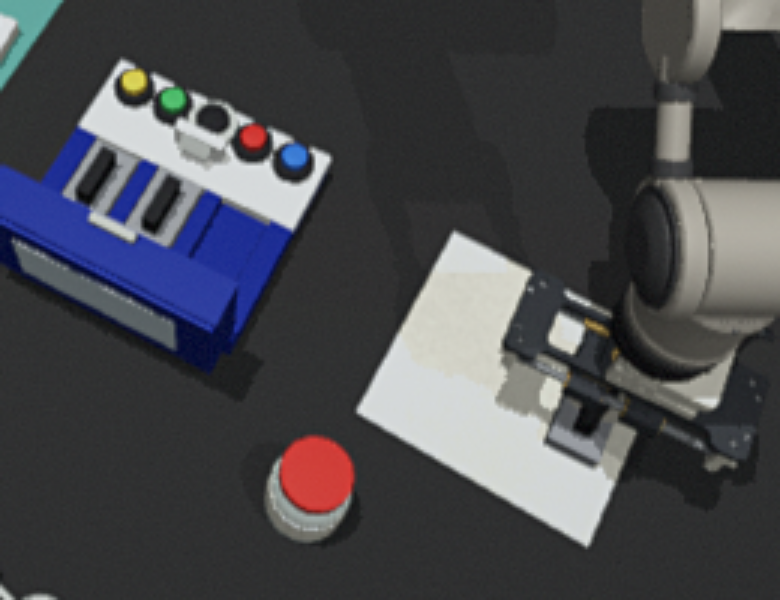

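Cell one is upright over the sheet's far side (crop (585,430)). Releasing it and moving to the middle pocket.

Call:
arm_command(increments=[1,0,0,1,0,0.46,0,0,1,0,0.46,0,0,1,0,0.46,0,0,-40,0,0.46,0,0,-95,0,0.46,24,401,-99,0,0.46,24,401,-99,0,0.46,24,401,-99,0,0.46,24,401,-99,0,0.46,24,401,-99,0,0.46,24,401,-99,0,0.46,24,401,-99,0,0.46,24,401,-99,0,0.46,24,401,-99,0,0.46,24,401,-45,0,0.46,24,401,-25,0,0.46,24,401,-19,0,0.46,24,401,-19,0,1,24,401,-19,0,1,24,401,-19,0])

```text
time: 10.88
tool_pos: [522.8, -8.9, 45.6]
tcp_rot: [3.141, -0.002, 0.083]
contact_force: [1.0, -0.5, 0.5]
grip_width: 34.3
```

Call:
arm_command(increments=[1,0,0,0,0,1,0,0,0,0,1,0,0,0,0])

```text
time: 11.25
tool_pos: [522.4, -8.9, 44.9]
tcp_rot: [3.141, -0.0, 0.082]
contact_force: [-0.7, 0.0, 2.1]
grip_width: 13.5
```

```bash
python3 -c "
from h import *
where()"
```

```text
t 11.25 A [-3.4  0.4] z 44.9 yawerr deg -0.03 F [-0.7  0.   2.1] grip 13.5
```

Call:
arm_command(increments=[1,0,0,-25,0,1,0,0,-65,0,1,0,-30,-70,0,1,-5,-75,-70,0,1,-10,-120,-70,0,1,-15,-165,-70,0,1,-20,-210,-70,0,1,-24,-255,-70,0,1,-24,-300,-70,0,1,-24,-341,-70,0,1,-24,-341,-70,0,1,-24,-341,-70,0,1,-24,-341,-20,0,1,-24,-341,10,0,1,-24,-341,18,0,1,-24,-341,19,0,1,-24,-341,19,0])

```text
time: 13.38
tool_pos: [471.2, 329.0, 26.8]
tcp_rot: [-3.141, -0.002, 0.082]
contact_force: [-0.3, -1.0, -2.0]
grip_width: 13.5
```

Run:
```python
from h import *
where();a=cap("scene");cv2.imwrite("pics/v3.png",cv2.resize(a[170:370,280:540],(520,400)))
```

```text
t 13.38 A [-26.4 341.3] z 26.8 yawerr deg -0.06 F [-0.3 -1.  -2. ] grip 13.5
```

View pics/v3.png

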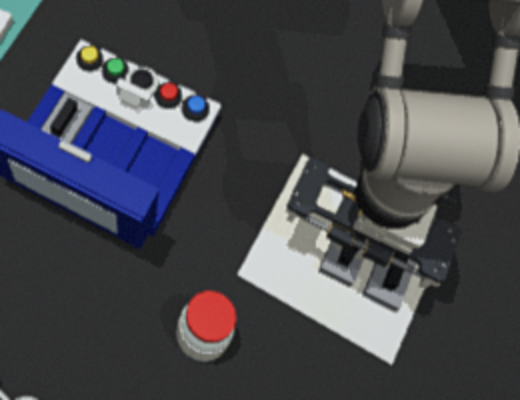

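Two cells sit upright side by side on the sheet, at crop (345,262) and (388,285). Next is the third.

Call:
arm_command(increments=[1,0,0,2,0,0.46,0,0,2,0,0.46,0,0,2,0,0.46,0,0,-40,0,0.46,0,0,-95,0,0.46,24,407,-99,0,0.46,24,407,-99,0,0.46,24,407,-99,0,0.46,24,407,-99,0,0.46,24,407,-99,0,0.46,24,407,-99,0,0.46,24,407,-99,0,0.46,24,407,-99,0,0.46,24,407,-99,0,0.46,24,407,-45,0,0.46,24,407,-25,0,0.46,24,407,-19,0,0.46,24,407,-19,0,1,24,407,-19,0,1,24,407,-19,0])

```text
time: 15.92
tool_pos: [528.3, -74.7, 45.6]
tcp_rot: [3.141, -0.002, 0.083]
contact_force: [-0.0, -0.2, -0.1]
grip_width: 34.1
```

Call:
arm_command(increments=[1,0,0,0,0,1,0,0,0,0,1,0,0,0,0])

```text
time: 16.3
tool_pos: [527.8, -74.7, 44.9]
tcp_rot: [3.141, -0.0, 0.082]
contact_force: [-0.4, -0.3, 1.7]
grip_width: 13.5
```

```bash
python3 -c "
from h import *
where()"
```

```text
t 16.3 A [ -3.4 -65.7] z 44.9 yawerr deg -0.03 F [-0.4 -0.3  1.7] grip 13.5
```

Call:
arm_command(increments=[1,0,0,-25,0,1,0,0,-65,0,1,0,-30,-70,0,1,-5,-75,-70,0,1,-10,-120,-70,0,1,-15,-165,-70,0,1,-20,-210,-70,0,1,-24,-255,-70,0,1,-24,-300,-70,0,1,-24,-346,-70,0,1,-24,-346,-70,0,1,-24,-346,-70,0,1,-24,-346,-20,0,1,-24,-346,10,0,1,-24,-346,18,0,1,-24,-346,20,0,1,-24,-346,20,0])

```text
time: 18.42
tool_pos: [476.2, 268.0, 25.7]
tcp_rot: [-3.141, -0.002, 0.082]
contact_force: [0.5, -0.2, -0.3]
grip_width: 13.7
```

Run:
```python
from h import *
where();a=cap("scene");cv2.imwrite("pics/v4.png",cv2.resize(a[170:370,280:540],(520,400)))
```

```text
t 18.43 A [-26.5 280.2] z 25.7 yawerr deg -0.07 F [ 0.5 -0.2 -0.3] grip 13.7
```

View pics/v4.png

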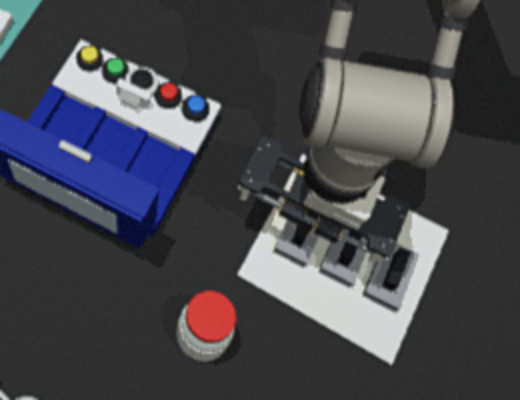

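All three spent cells stand flat on the sheet and the pockets are empty.

Call:
arm_command(increments=[1,0,0,1,0,0.46,0,0,1,0,0.46,0,0,1,0,0.46,0,0,-40,0,0.46,0,0,-95,0,0.46,-74,340,-135,0,0.46,-74,340,-135,0,0.46,-74,340,-135,0,0.46,-74,340,-135,0,0.46,-74,340,-135,0,0.46,-74,340,-135,0,0.46,-74,340,-135,0,0.46,-74,340,-135,0,0.46,-74,340,-135,0])

```text
time: 20.23
tool_pos: [429.6, -75.6, 159.5]
tcp_rot: [-3.141, 0.0, 0.084]
contact_force: [-0.7, 0.6, -0.1]
grip_width: 49.5
```

```bash
cat >> h.py <<'E'
def fresh():
    im=cap("top");h,s,v=hsv(im)
    for r in blob("top",im,(h>6)&(h<22)&(s>150)&(v>100),46,10,(330,150,480,290)): print("fin",r,toA(r[4]))
    for r in blob("top",im,(s<60)&(v>140),20,100,(335,150,480,290)): print("body",r,toA(r[4]))
    return im
E
python3 - <<'E'
from h import *
where();a=fresh();cv2.imwrite("pics/v5.png",cv2.resize(a[100:290,110:480],(740,380)))
E
```

```text
t 20.23 A [-101.4  -58.4] z 159.5 yawerr deg 0.07 F [-0.7  0.6 -0.1] grip 49.5
fin (array([381.8, 209.9]), 77, array([ 458.8, -263.9]), 'rect', array([ 458.7, -263.9]), array([45.3, 12.1]), 8.7) [ -88.  -248.5]
fin (array([430.7, 213.9]), 83, array([ 450.2, -397.5]), 'rect', array([ 450.1, -397.4]), array([44.8, 13.2]), 6.3) [-107.6 -380.8]
body (array([336.8, 207. ]), 376, array([ 467.3, -141.7]), 'rect', array([ 468.2, -142. ]), array([ 26.4, 117.2]), 70.3) [ -68.4 -127.8]
body (array([380.7, 210.6]), 395, array([ 459.5, -264.4]), 'rect', array([ 460.1, -265. ]), array([82.3, 48.5]), 9.2) [ -86.7 -249.7]
body (array([428.6, 214.8]), 378, array([ 450.1, -398. ]), 'rect', array([ 450.9, -399.2]), array([82.1, 48.1]), 6.1) [-107.  -382.6]
```

View pics/v5.png

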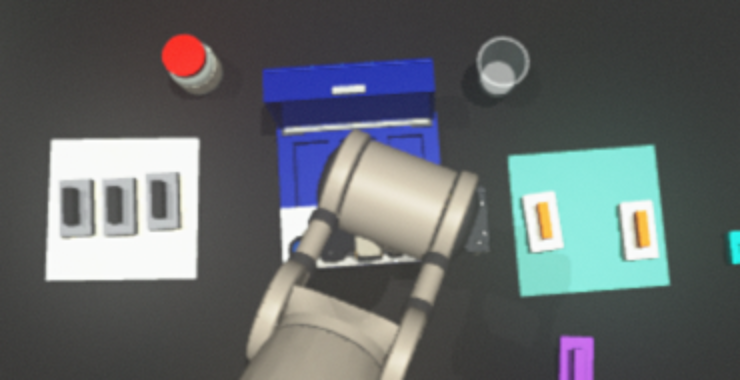

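Spent cells on the sheet at crop x 77, 120 and 163; fresh fins at (544,219) and (642,229), unmoved. Fetching the nearer one.

Call:
arm_command(increments=[0.35,13,190,33,-4,0.35,13,190,33,-4,0.35,13,190,33,-4,0.35,13,190,33,-4,0.35,13,190,33,-4,0.35,13,190,33,-4,0.35,13,190,33,-4,0.35,13,190,90,-4,0.35,13,190,120,-4,0.35,13,190,133,-4,0.35,13,190,133,-4,1,13,190,133,-4,1,13,190,133,-4,1,13,190,133,-4,1,13,190,133,-4,1,13,190,133,-4,1,13,190,133,-4])

```text
time: 22.4
tool_pos: [458.2, -265.1, 26.8]
tcp_rot: [3.141, -0.0, 0.152]
contact_force: [-0.5, 0.3, 1.4]
grip_width: 13.8
```

```bash
python3 -c "
from h import *
where()"
```

```text
t 22.4 A [ -88.6 -249.6] z 26.8 yawerr deg 3.97 F [-0.5  0.3  1.4] grip 13.8
```

Call:
arm_command(increments=[1,0,0,-30,0,1,0,0,-70,0,1,0,0,-90,0,1,20,-45,-90,2,1,40,-90,-90,4,1,60,-135,-90,4,1,80,-180,-90,4,1,95,-220,-90,4,1,105,-243,-90,4,1,105,-243,-90,4,1,105,-243,-90,4,1,105,-243,-90,4,1,105,-243,-90,4])

```text
time: 24.02
tool_pos: [525.0, -9.8, 116.7]
tcp_rot: [3.141, 0.0, 0.081]
contact_force: [1.2, 0.1, -1.0]
grip_width: 13.7
```

Run:
```python
from h import *
where();a=cap("scene");cv2.imwrite("pics/v6.png",cv2.resize(a[130:300,220:440],(660,510)))
```

```text
t 24.02 A [-0.8 -0.7] z 116.7 yawerr deg -0.1 F [ 1.2  0.1 -1. ] grip 13.7
```

View pics/v6.png

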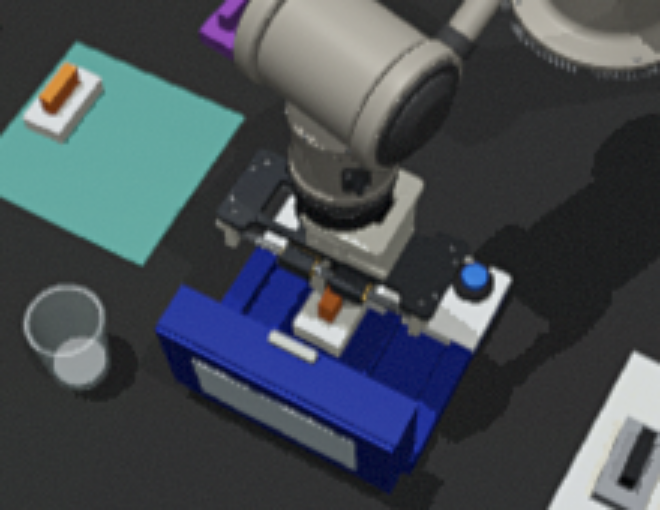

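Cell is level and hanging over the middle pocket (crop (330,315)). Lowering it.

Call:
arm_command(increments=[1,0,-1,35,0,1,0,-1,50,0,1,0,-1,58,0,1,0,-1,64,0,1,0,-1,68,0,1,0,-1,70,0,1,0,-1,70,0])

```text
time: 24.95
tool_pos: [525.3, -8.0, 47.0]
tcp_rot: [3.141, -0.001, 0.083]
contact_force: [0.2, 0.2, -0.7]
grip_width: 13.6
```

```bash
python3 -c "
from h import *
where()"
```

```text
t 24.95 A [-0.4  1.1] z 47.0 yawerr deg -0.02 F [ 0.2  0.2 -0.7] grip 13.6
```

Call:
arm_command(increments=[0.46,0,0,0,0,0.46,0,0,0,0,0.46,0,0,0,0,0.46,0,0,-40,0,0.46,0,0,-95,0,0.46,-60,60,-115,0,0.46,-107,120,-115,0,0.46,-107,120,-115,0,0.46,-107,120,-115,0])

```text
time: 26.08
tool_pos: [427.2, -138.0, 162.2]
tcp_rot: [3.141, -0.0, 0.079]
contact_force: [0.4, 0.6, -0.3]
grip_width: 49.8
```

Run:
```python
from h import *
where();a=fresh()
```

```text
t 26.07 A [-108.9 -120.4] z 162.2 yawerr deg -0.24 F [ 0.4  0.6 -0.3] grip 49.8
fin (array([430.7, 213.9]), 83, array([ 450.2, -397.5]), 'rect', array([ 450.1, -397.4]), array([44.8, 13.2]), 6.3) [-107.6 -380.8]
body (array([344.6, 200.3]), 2043, array([ 486.7, -163.3]), 'rect', array([ 486.7, -163. ]), array([136.4, 122.2]), 64.0) [ -51.7 -150.2]
body (array([372.7, 212.5]), 383, array([ 453.6, -242.1]), 'rect', array([ 454.3, -242.7]), array([ 26.7, 120.8]), 63.3) [ -90.6 -227. ]
body (array([428.6, 214.7]), 377, array([ 450.3, -398.1]), 'rect', array([ 450.9, -399.3]), array([82.1, 48. ]), 6.3) [-107.  -382.7]
body (array([355.2, 245.2]), 175, array([ 362.2, -194. ]), 'rect', array([ 362.3, -194.5]), array([27. , 49.4]), 64.0) [-178.3 -171.3]
```

Call:
arm_command(increments=[0.35,1,261,35,-1.5,0.35,1,261,35,-1.5,0.35,1,261,35,-1.5,0.35,1,261,35,-1.5,0.35,1,261,35,-1.5,0.35,1,261,35,-1.5,0.35,1,261,35,-1.5,0.35,1,261,35,-1.5,0.35,1,261,92,-1.5,0.35,1,261,122,-1.5,0.35,1,261,136,-1.5,0.35,1,261,136,-1.5,1,1,261,136,-1.5,1,1,261,136,-1.5,1,1,261,136,-1.5,1,1,261,136,-1.5,1,1,261,136,-1.5,1,1,261,136,-1.5])

```text
time: 28.38
tool_pos: [450.9, -396.7, 26.0]
tcp_rot: [3.141, -0.0, 0.109]
contact_force: [-0.1, -0.5, 1.5]
grip_width: 13.9
```

```bash
python3 -c "
from h import *
where()"
```

```text
t 28.38 A [-106.7 -380.2] z 26.0 yawerr deg 1.47 F [-0.1 -0.5  1.5] grip 13.9
```

Call:
arm_command(increments=[1,0,0,-30,0,1,0,0,-70,0,1,0,0,-90,0,1,18,-45,-90,1.5,1,36,-90,-90,1.5,1,54,-135,-90,1.5,1,72,-180,-90,1.5,1,90,-225,-90,1.5,1,105,-270,-90,1.5,1,114,-312,-90,1.5,1,114,-312,-90,1.5,1,114,-312,-90,1.5,1,114,-312,-90,1.5])

```text
time: 30.0
tool_pos: [530.1, -75.0, 115.6]
tcp_rot: [3.141, 0.0, 0.081]
contact_force: [-0.2, 0.2, -2.6]
grip_width: 13.7
```

Run:
```python
from h import *
where();a=cap("scene");cv2.imwrite("pics/v7.png",cv2.resize(a[130:300,220:440],(660,510)))
```

```text
t 30.0 A [ -1.2 -66.1] z 115.6 yawerr deg -0.11 F [-0.2  0.2 -2.6] grip 13.7
```

View pics/v7.png

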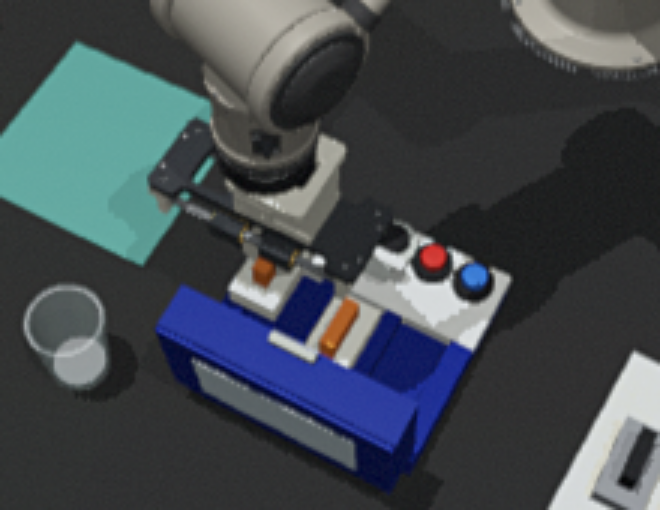

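The first fresh cell lies in the middle pocket (crop (340,327)) and the second hangs level over the right one.

Call:
arm_command(increments=[1,1,0,35,0,1,1,0,50,0,1,1,0,58,0,1,1,0,64,0,1,1,0,68,0,1,1,0,69.5,0,1,1,0,69.5,0])

```text
time: 30.92
tool_pos: [531.4, -73.7, 46.5]
tcp_rot: [3.141, -0.0, 0.083]
contact_force: [-0.2, 0.9, -1.1]
grip_width: 13.9
```

Call:
arm_command(increments=[0.46,0,0,0,0,0.46,0,0,0,0,0.46,0,0,0,0,0.46,0,0,-40,0,0.46,0,0,-95,0,0.46,-60,0,-150,0,1,-100,0,-200,0,1,-100,0,-200,0,1,-120,120,-200,0,1,-120,120,-200,0,1,-120,120,-200,0,1,-120,120,-200,0])

```text
time: 32.42
tool_pos: [421.5, -202.8, 245.4]
tcp_rot: [-3.14, 0.001, 0.082]
contact_force: [0.1, 0.0, -0.8]
grip_width: 0.5
```

Run:
```python
from h import *
where();b=cap("top");cv2.imwrite("pics/t8.png",b);h,s,v=hsv(b)
for r in blob("top",b,(h>6)&(h<22)&(s>150)&(v>80),66,10,(240,150,340,240)): print("fin",r,toA(r[4]))
cv2.imwrite("pics/v8.png",cv2.resize(b[100:290,110:480],(740,380)))
```

```text
t 32.42 A [-120.  -184.5] z 245.4 yawerr deg -0.07 F [ 0.1  0.  -0.8] grip 0.5
fin (array([312.7, 181.5]), 66, array([530.8, -73.9]), 'rect', array([530.6, -73.7]), array([47.1,  9.9]), 4.9) [ -0.6 -64.9]
fin (array([288.6, 182.8]), 73, array([525.9,  -8.7]), 'rect', array([526.8,  -9.7]), array([46.7, 10.8]), 1.6) [ 0.9 -0.8]
```

View pics/v8.png

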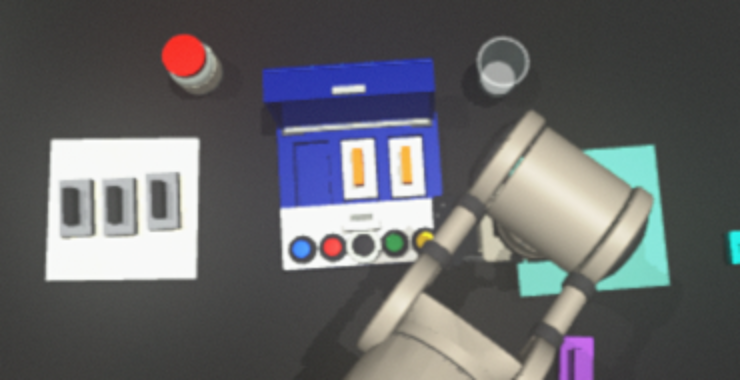

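Both fresh cells lie in pockets, fins at A(-1,-65) and (1,-1), and the lid is open. Now I'll go behind the lid with the fingers shut.

Call:
arm_command(increments=[1,270,-184,0,0,1,270,-184,0,0,1,270,-184,0,0,1,270,-184,0,0,1,270,-184,0,0,1,270,-184,0,0,1,270,-184,0,0,1,270,-184,0,0,1,270,-184,0,0,1,270,-184,50,0,1,270,-184,95,0,1,270,-184,109,0,1,270,-184,109,0])

```text
time: 34.1
tool_pos: [675.4, 1.9, 137.5]
tcp_rot: [-3.142, 0.0, 0.082]
contact_force: [0.4, -0.3, 0.7]
grip_width: 0.2
```

```bash
python3 -c "
from h import *
where();st()"
```

```text
t 34.1 A [150.   -1.5] z 137.5 yawerr deg -0.07 F [ 0.4 -0.3  0.7] grip 0.2
{'time': np.float64(34.1), 'tool_pos': array([675.411,   1.926, 137.52 ]), 'tcp_rot': array([-3.142,  0.   ,  0.082]), 'contact_force': array([ 0.429, -0.281,  0.713]), 'grip_width': np.float64(0.183), 'joint_positions': array([-0.11 ,  0.691,  1.182, -0.   ,  1.269,  1.378])}
```

Call:
arm_command(increments=[1,-20,0,0,0,1,-30,0,0,0,1,-49,0,-5,0,1,-68,0,-9,0,1,-87,0,-9,0,1,-106,0,-5,0,1,-124,0,1,0,1,-140,0,11,0,1,-155,0,24,0,1,-167,0,38,0,1,-178,0,41,0,1,-190,0,45,0,1,-190,0,50,0,1,-190,0,53,0,1,-190,0,53,0])

```text
time: 35.98
tool_pos: [485.8, -13.3, 84.3]
tcp_rot: [3.142, 0.0, 0.083]
contact_force: [-0.1, -0.1, 0.7]
grip_width: 0.3
```

Run:
```python
from h import *
where();b=cap("scene");cv2.imwrite("pics/v9.png",cv2.resize(b[130:300,220:440],(660,510)))
```

```text
t 35.98 A [-40.2  -0.9] z 84.3 yawerr deg -0.03 F [-0.1 -0.1  0.7] grip 0.3
```

View pics/v9.png

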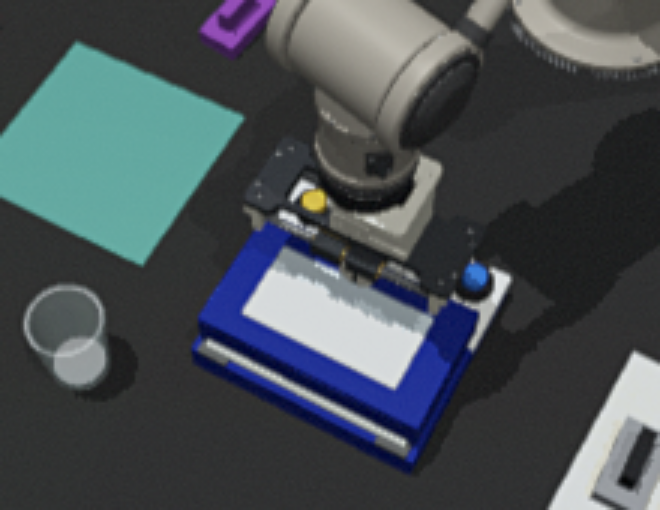

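Lid is nearly shut under the fingers. Pressing gradually.

Call:
arm_command(increments=[1,0,0,1,0,1,0,0,2,0,1,0,0,3,0,1,0,0,3,0])

```text
time: 36.52
tool_pos: [486.1, -13.3, 82.1]
tcp_rot: [3.141, -0.0, 0.083]
contact_force: [-3.9, 0.1, 11.6]
grip_width: 0.2
```

Call:
arm_command(increments=[1,0,0,0.5,0,1,0,0,1,0,1,0,0,1,0])

```text
time: 36.9
tool_pos: [486.1, -13.3, 82.0]
tcp_rot: [3.141, -0.001, 0.083]
contact_force: [-6.4, -0.6, 20.4]
grip_width: 0.5
```

Call:
arm_command(increments=[1,0,0,-5,0,1,0,0,-15,0,1,0,0,-60,0,1,-65,-85,-60,0,1,-65,-85,-60,0,1,-65,-85,-60,0,1,-65,-85,-60,0])

```text
time: 37.78
tool_pos: [415.2, 66.0, 140.6]
tcp_rot: [3.141, -0.002, 0.083]
contact_force: [0.6, 0.7, -0.5]
grip_width: 0.5
```

Run:
```python
from h import *
where();b=cap("scene");cv2.imwrite("pics/v10.png",cv2.resize(b[170:300,260:440],(720,520)))
```

```text
t 37.77 A [-104.    83.9] z 140.6 yawerr deg 0.0 F [ 0.6  0.7 -0.5] grip 0.5
```

View pics/v10.png

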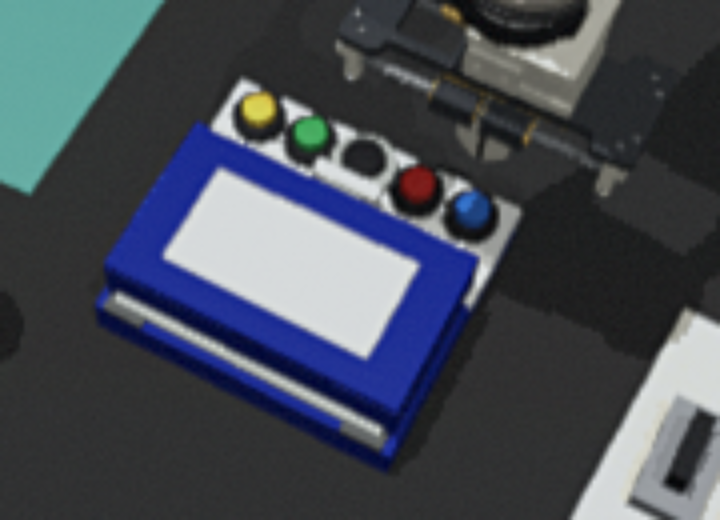

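The lid stays shut with the arm clear, so it is latched. Blue key next, slowly.

Call:
arm_command(increments=[1,-1,0,50,0,1,-1,0,80,0,1,-1,0,87,0,1,-1,0,89,0,1,-1,0,91,0,1,-1,0,92,0,1,-1,0,92,0])

```text
time: 38.7
tool_pos: [414.0, 65.7, 50.0]
tcp_rot: [3.141, -0.002, 0.083]
contact_force: [-6.1, -2.8, 15.6]
grip_width: 0.5
```

Call:
arm_command(increments=[1,0,0,1,0,1,0,0,2,0,1,0,0,2,0])

```text
time: 39.08
tool_pos: [414.1, 65.7, 49.6]
tcp_rot: [3.141, -0.003, 0.083]
contact_force: [-12.0, -3.6, 37.3]
grip_width: 0.6
```

Contact goes hard at a reading of 50 rather than 46. I'll lift and descend in small steps to find where contact starts.

Call:
arm_command(increments=[1,0,0,-5,0,1,0,0,-15,0,1,0,0,-15,0,1,0,0,-12,0,1,0,0,-12,0,1,0,0,-12,0])

```text
time: 39.83
tool_pos: [413.1, 66.0, 57.8]
tcp_rot: [-3.142, 0.001, 0.082]
contact_force: [-0.8, 0.4, 0.0]
grip_width: 0.6
```

Call:
arm_command(increments=[1,0,0,2,0,1,0,0,2,0,1,0,0,2,0])

```text
time: 40.2
tool_pos: [413.4, 66.0, 56.2]
tcp_rot: [3.142, -0.0, 0.083]
contact_force: [0.1, -0.3, 1.1]
grip_width: 0.6
```

Call:
arm_command(increments=[1,0,0,2,0,1,0,0,2,0,1,0,0,2,0])

```text
time: 40.58
tool_pos: [413.4, 66.0, 54.3]
tcp_rot: [3.141, -0.0, 0.083]
contact_force: [0.4, 0.4, 2.3]
grip_width: 0.2
```

Call:
arm_command(increments=[1,0,0,1.5,0,1,0,0,1.5,0,1,0,0,1.5,0])

```text
time: 40.95
tool_pos: [413.4, 66.0, 52.7]
tcp_rot: [3.142, -0.0, 0.083]
contact_force: [0.3, -0.0, 3.2]
grip_width: 0.4
```

Call:
arm_command(increments=[1,0,0,1.5,0,1,0,0,1.5,0,1,0,0,1.5,0])

```text
time: 41.32
tool_pos: [413.4, 66.0, 51.2]
tcp_rot: [3.141, -0.0, 0.083]
contact_force: [0.1, -0.0, 3.8]
grip_width: 0.3
```

Call:
arm_command(increments=[1,0,0,1.5,0,1,0,0,1.5,0,1,0,0,1.5,0])

```text
time: 41.7
tool_pos: [413.5, 66.0, 50.1]
tcp_rot: [3.141, -0.001, 0.083]
contact_force: [-1.8, 0.8, 10.8]
grip_width: 0.5
```

Call:
arm_command(increments=[1,0,0,1.5,0,1,0,0,1.5,0,1,0,0,1.5,0])

```text
time: 42.08
tool_pos: [413.6, 66.0, 49.8]
tcp_rot: [3.141, -0.001, 0.083]
contact_force: [-6.1, 0.1, 28.4]
grip_width: 0.3
```

Contact starts at reading 56 and bottoms at 50, which is the full 6 mm of travel. So there is a 4 mm tip offset and blue was fully pressed. Now yellow.

Call:
arm_command(increments=[1,0,0,-15,0,1,0,0,-45,0,1,0,0,-45,0,1,0,55,-45,0,1,0,110,-45,0,1,0,168,-45,0,1,0,168,-45,0,1,0,168,-45,0,1,0,168,-25,0,1,0,168,-12,0,1,0,168,-6,0,1,0,168,-3,0,1,0,168,-1,0,1,0,168,-1,0,1,0,168,-1,0])

```text
time: 43.95
tool_pos: [427.0, -100.8, 50.1]
tcp_rot: [-3.141, -0.0, 0.083]
contact_force: [-3.9, 5.5, 11.7]
grip_width: 0.5
```

```bash
python3 -c "
from h import *
where()"
```

```text
t 43.95 A [-106.1  -83.3] z 50.1 yawerr deg -0.03 F [-3.9  5.5 11.7] grip 0.5
```

Yellow is bottomed (reading 50.1, 12 N). Now green, 42 mm back, then lift clear.

Call:
arm_command(increments=[1,0,0,-15,0,1,0,0,-40,0,1,0,0,-40,0,1,0,-42,-40,0,1,0,-42,-40,0,1,0,-42,-40,0,1,0,-42,-20,0,1,0,-42,-10,0,1,0,-42,-5,0,1,0,-42,-2,0,1,0,-42,0,0,1,0,-42,0,0,1,0,-42,0,0])

```text
time: 45.58
tool_pos: [423.7, -59.9, 50.1]
tcp_rot: [3.141, -0.0, 0.083]
contact_force: [-4.8, -2.7, 11.6]
grip_width: 0.6
```

Call:
arm_command(increments=[1,0,0,-15,0,1,0,0,-60,0,1,0,0,-150,0,1,0,0,-150,0,1,0,200,-150,0,1,0,300,-150,0,1,0,300,-150,0,1,0,300,-150,0,1,0,300,-150,0,1,0,300,-150,0,1,0,300,-150,0,1,0,300,-150,0])

```text
time: 47.08
tool_pos: [448.7, -357.2, 199.5]
tcp_rot: [-3.141, -0.0, 0.084]
contact_force: [0.1, 0.5, 0.1]
grip_width: 0.2
```

Run:
```python
from h import *
where();a=cap("top");b=cap("scene");h,s,v=hsv(a)
cv2.imwrite("pics/v11.png",np.vstack([cv2.resize(a[110:250,110:380],(540,280)),cv2.resize(b[170:340,270:530],(540,320))]))
print("lid",*[(r,toA(r[4])) for r in blob("top",a,(h>112)&(h<125)&(s>150),82,500)])
```

```text
t 47.08 A [-105.7 -340.6] z 199.5 yawerr deg 0.05 F [0.1 0.5 0.1] grip 0.2
lid ((array([288.9, 182. ]), 1858, array([525.5, -10.5]), 'rect', array([527.8,  -9.5]), array([123.2, 214.8]), 4.9), array([ 2. , -0.7]))
```

View pics/v11.png

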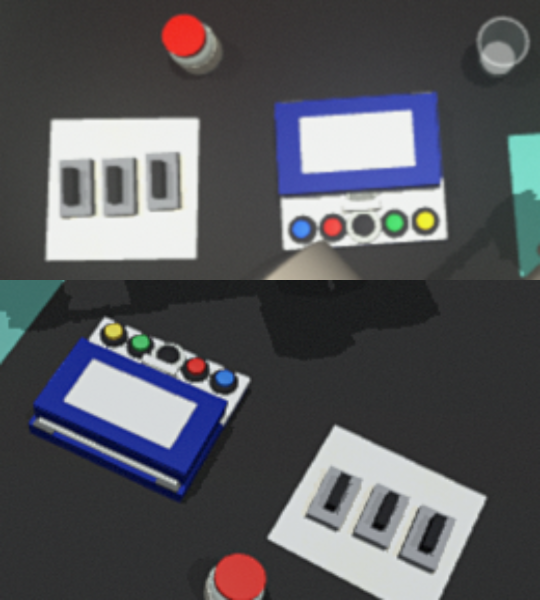

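The lid is shut, its outline matching the start. The three spent cells lie flat on the sheet, the keys are up, and the jar and beaker are where they were. Handing in.

```bash
python3 -c "
from h import *
print(ticket.close_job())"
```

```text
the job is handed in; nothing more can be done
None
```

I finished every step and handed the job in at about 47 s of robot time; the hand-in reports no verdict.

- **What I did:** I pressed the release, and the lid sprang open. All three spent cells went flat onto the white sheet. The two fresh cells on the bench went into the middle and right pockets. I shut the lid from behind until it latched, pressed blue, yellow, then green, and backed the arm clear. The red key was never pressed.
- **Last checks:** The final pictures show the lid shut, its outline within about 2 mm of where it started. It stayed shut once the arm let go. The spent cells lie upright on the sheet, and the jar and beaker look unmoved. The tool force was close to zero. The fresh cells were last seen before the lid closed, within about 1.5 mm of their pocket centres.
- **What disagreed:**
    - **Key height:** the keys bottomed at a height reading of about 50 mm instead of 46. A stepped press on blue felt contact from about 56 mm to a hard stop at 50 mm, which is the full 6 mm of travel. I took this as a 4 mm height offset and pressed yellow and green to the same stop. The lid, though, read its nominal 82 mm, so the offset is not fully explained.
    - **Press force:** the first release press reached 63 N, harder than needed. Blue got two full presses, up to 37 N, both before yellow.

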